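# Cover the polishing-head pot, then hold the grinding hood open

## Robot

A 6-joint arm with a two-finger parallel gripper is mounted at the origin on the work surface. World frame = base frame: x ahead of the robot, y to its left, z up, the work surface at z = 0. Lengths are in mm, angles in degrees, forces in N, time in s.
With the tool pointing down it reaches from about 350 to 850 mm from the base axis. Payload 8.1 kg.
Tool frame: the origin (TCP) lies midway between the tips of the shut fingers; the grasp point (between the pads) lies 19 mm behind it; x points along the fingers, y is the direction in which the jaws open and shut, and the axes are right-handed (so a half turn about x gives the same grasp; the last joint's range is limited). The gripper opens to 85 mm and grips with 20 to 120 N. Pads are 22 mm wide; open, the fingers measure 114 mm over their backs; the gripper's body (76 mm by 85 mm) begins 54 mm behind the grasp point. The pads swing forward as they close: fully open they stand 13 mm farther back than shut.
Start: joints at [64.664, 7.471, 85.268, -0, 87.261, -4.893], TCP at [209.545, 562.224, 231.292] pointing down, gripper open.
Joint ranges: [-169.43, 169.43], [-51.17, 129.36], [1.28, 143.12], [-76.62, 256.62], [0, 156.53], [-152.29, 152.29]. Speed limits (degrees/s): [136.94, 136.94, 159.86, 180, 180, 180].

## Interface

Orientations are given as [roll, pitch, yaw] about the fixed x, y, z axes, in that order (R = Rz(yaw) Ry(pitch) Rx(roll)).
In Python, from bench import sense, snapshot, hand_in gives the robot as it stands.
- The arm moves only by the tool drive_tool, never from a script. Its argument "deltas" is a list of rows, each a list of 7 numbers: the closure in counts, from 0 (fully open) to 255 (shut), then the shift along the tool's x, y, z in m, then the turn, a rotation vector about the tool's x, y, z in rad. A call has exactly 10 rows; each row is the pose to reach, as a shift and turn from the pose commanded when the call began, along the tool's axes at that moment; what a row does not reach only later rows make up. A row lasts 1/12 s, in which the tool goes at most 41.7 mm and 7.16 degrees, less where a joint would pass 70% of its speed; a pose out of reach is approached as far as the arm can. A call with a gripper value outside its range is refused whole. The fingers move at their own pace and stop on an object; "squeeze" is the grip in N (left out, the last holds). Time passes only in rows, so rows that repeat a pose let the fingers close, or fill a call up. It gives the time, the measured TCP pose, the force and the opening at its end, in the units of the state.
- sense(): the state, without advancing time (a new reading comes with each control period).
- snapshot(name): name is "side" or "top"; returns a dict with "frame" (420x560x3 uint8, blue, green, red), "fx", "fy", "cx", "cy" (pixels), "k1" (the pictures are not rectified: a ray, as slopes to the right and down, at radius r is drawn at 1 + k1 r^2 times it, then the intrinsics apply), "rvec" (rotation vector, rad) and "tvec" (3), from world to camera coordinates, as OpenCV has them. Camera axes: x right, y down, z forward; pixel columns grow to the right and rows downward; lengths in mm; the calibration is good to about 2 mm. A picture is of the moment at which its call begins. There is no depth.
- hand_in(): hands the job in, once; it reports no verdict.
The state is a dict: "time": time; "joint_pos": joint angles; "qd": joint speeds; "joint_efforts": joint torques, N m; "tool_pos": TCP position; "tcp_rot": TCP orientation; "ft_force": force on the tool from outside, world axes, zero at the start; "wrist_torque": the same for the moment, N m; "finger_gap": finger opening in mm.
Only numpy, scipy, OpenCV 4.12 (cv2) and the standard library are available. Lean on these libraries where they do the work, as an engineer would, in place of code of your own. Each camera call takes 0.05 s, during which the arm holds its last target.

## Task

Raising the splash hood of the pink grinding tub sheds grit, so while it is still shut set the wooden cover on the blue pot of polishing heads, seated level in its rim, and let go of it. Then lift the hood by its white bar to about 50 degrees open (within 7 degrees) and keep holding it still there: the hood falls shut by itself, so finish while holding it. Leave the green stone blank, the handpiece and the burr stand where they are.

Things in the scene. Friction and masses are not known exactly. Their poses are not given: they have to be found in the camera images.
- tub: Pink open rectangular grinding tub, 240 (its x) x 260 (its y) mm, 118 mm high, fixed to the table, with a blue motor box (180 x 120 mm, 115 mm high, with a bone-coloured saddle up to 147 mm) against its +y side, centred 205 mm from the tub's centre. Origin: centre of the tub's underside. x points from the front (bar side) to the hinge side, y to the motor box, z up. Its position and its yaw (within 0.3 rad of the world's axes) vary.
- hood (a joint): Opening angle of the splash hood in rad: 0 shut (lying level on the tub), growing as its front edge rises, stop at 1.4 (50 degrees = 0.873). No spring and no catch: its own weight (about 0.4 kg, varies) makes it fall shut from any angle. The hood is a flat blue frame with a clear window, 245 mm from hinge to front edge, 264 mm wide, 8 mm thick; its underside lies 120 mm above the table when shut.
- hood_hinge (a point): Middle of the hood's hinge axis, which is level and parallel to the tub's y axis, at the tub's far edge: 120 mm from the tub's centre along +x of the tub, 120 mm above the table. Fixed.
- hood_bar (a point): Middle of the hood's handle: a white round bar 12 mm thick, 120 mm long, parallel to the hinge axis, standing on two posts at its ends near the hood's front edge. It moves with the hood: its axis is 40 mm above the hood's top face, 215 mm from the hinge axis along the hood and 48 mm off the hinge axis across it (168 mm above the table when shut, about 315 mm at 50 degrees). It can be pinched across from above, and is round, so the hood can turn in the fingers.
- pot: Blue ceramic pot, loose, 70 mm high, 90 mm outside and 82 mm inside diameter at the rim, about 0.35 kg, open at the top, with polishing heads standing inside up to 51 mm. Origin: centre of its underside, z up.
- cover: Loose round wooden cover of the pot, about 90 g: a disc 100 mm in diameter and 6 mm thick; under it a plug 72 mm in diameter and 6 mm deep that goes into the pot's mouth; on top in the middle an upright round knob 24 mm in diameter and 30 mm high. Origin: centre of the plug's underside, z up; the disc's underside is at 6 mm, its top at 12 mm, the knob's top at 42 mm. It starts on the table, plug down. Seated, its origin is 64 mm above the pot's origin.
- jade: Green stone blank, loose, 75 x 50 x 20 mm, lying flat; to be left alone. Origin: centre of its underside. The pot, the cover and this stone swap places from start to start.
- handpiece: Teal carving handpiece, loose, lying on a flat black rubber foot, 145 mm long (its x), 24 mm thick, 26 mm high; to be left alone. Origin: under its body, on the table.
- burrs: Small wooden burr stand, loose, 70 x 45 x 28 mm, with thin burrs up to 54 mm; to be left alone. Origin: centre of its underside.
Mind the look-alikes: they are no part of the job. Several things have the shape of the cover; the one meant has the colours described above.

How it is judged:
By the outcome, as a careful person would: the job done as asked, in the order asked, and still so for the second after the job is handed in, while the arm keeps its last pose, push and grip.
It also fails if it takes over 61 s, if anything falls off the work surface, if the arm or the gripper's body presses on something with over 40 N, if the wrist force passes 120 N, or if a joint passes its speed limit or range.

## Working session

There is one attempt and no reset: what is moved stays moved. The work goes in short steps, Python scripts to look and compute and a tool call to move; the robot and the scene stay as the last step left them, time stands still between calls to the robot, and variables do not carry over. Pictures are saved under pics/ and viewed, and the job is handed in when it is done.

Besides the shell and the picture viewer there is one more tool, called after ">>>" as a command line: name --pt "numbers of a row" for each row, then --argument value for the rest. drive_tool: Moves the arm, as the interface text tells. Its arguments: {"type":"object","properties":{"deltas":{"type":"array","items":{"type":"array","items":{"type":"number"}}},"squeeze":{"type":"number"}},"required":["deltas"]}

```bash
mkdir -p pics; ls
python3 - <<'E'
from bench import sense,snapshot
import cv2,json
s=sense();print(s)
for n in("side","top"):
    d=snapshot(n);cv2.imwrite(f"pics/{n}0.png",d["frame"])
    print(n,{k:v for k,v in d.items() if k!="frame"})
E
```

```text
pics
{'time': 0.0, 'joint_pos': array([ 6.46639430e+01,  7.51513420e+00,  8.53291883e+01, -8.49180753e-04,
        8.72619611e+01, -4.89411449e+00]), 'qd': array([ 0.0778916 ,  0.00539684,  0.03774506, -0.01305066,  0.13714627,
        0.03485336]), 'joint_efforts': array([ 1.09252476e-03, -5.69419527e+01, -5.00542867e+01, -4.03195872e-04,
        1.54509838e-02,  2.23633413e-05]), 'tool_pos': array([209.31258398, 561.71794548, 230.24503653]), 'tcp_rot': array([ -94.43690817,   89.89371302, -114.87880933]), 'ft_force': array([-0.10954267,  0.1250274 , -0.52401577]), 'wrist_torque': array([-0.00286777, -0.01308225, -0.0097163 ]), 'finger_gap': 85.61145262093254}
side {'fx': 477.89890022907105, 'fy': 477.89890022907105, 'cx': 278.4062606833081, 'cy': 197.22523724244004, 'k1': -0.11744096376199427, 'rvec': array([ 2.33953114, -0.07447986,  0.04334052]), 'tvec': array([-505.27142946,   38.78423076, 1190.01730442])}
top {'fx': 433.221274586618, 'fy': 433.221274586618, 'cx': 270.45797668830636, 'cy': 209.6118334809096, 'k1': -0.11411756083366638, 'rvec': array([ 2.16801076, -2.17572404,  0.1062369 ]), 'tvec': array([-122.27524963,  516.25414755, 1194.17932563])}
```

View pics/side0.png

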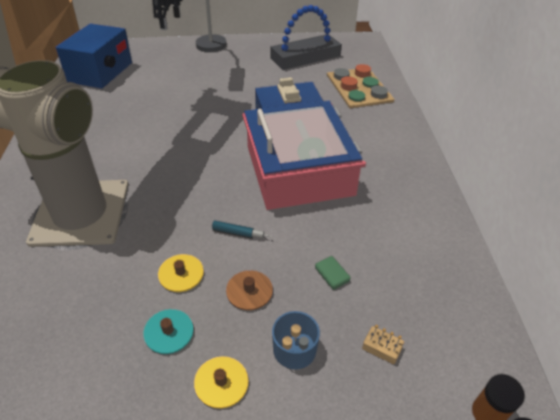

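View pics/top0.png

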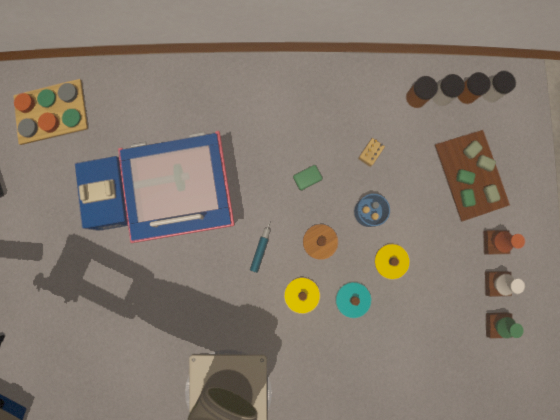

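Candidates for the cover in the top view are yellow (302,296), yellow (392,262), teal (353,300) and brown wood (320,241). I choose the brown one and check it in a crop.

```bash
cat > h.py <<'E'
import numpy as np,cv2
from bench import sense,snapshot
def cam(d):
    k1=d["k1"];K=np.array([[d["fx"],0,d["cx"]],[0,d["fy"],d["cy"]],[0,0,1.]])
    return K,np.array([k1,0,0,0,0.]),np.array(d["rvec"]),np.array(d["tvec"])
def proj(d,P):
    K,D,r,t=cam(d);return cv2.projectPoints(np.float64(P).reshape(-1,1,3),r,t,K,D)[0].reshape(-1,2)
def unproj(d,uv,z):
    K,D,r,t=cam(d);n=cv2.undistortPoints(np.float64(uv).reshape(-1,1,2),K,D).reshape(-1,2)
    R=cv2.Rodrigues(r)[0];C=-R.T@t;v=np.c_[n,np.ones(len(n))]@R
    s=(z-C[2])/v[:,2];return C+v*s[:,None]
def circ(c,z,r,n=60):
    a=np.linspace(0,2*np.pi,n);return np.c_[c[0]+r*np.cos(a),c[1]+r*np.sin(a),np.full(n,z)]
E
python3 - <<'E'
from h import *
for n,(x,y,w,h) in dict(top=(240,120,180,210),side=(130,180,300,230)).items():
    f=snapshot(n)["frame"][y:y+h,x:x+w]
    s=2.6;cv2.imwrite(f"pics/crop_{n}.png",cv2.resize(f,None,fx=s,fy=s,interpolation=cv2.INTER_CUBIC))
    hsv=cv2.cvtColor(snapshot(n)["frame"],cv2.COLOR_BGR2HSV)
    for p in ([(310,232),(320,241),(365,200),(395,270)] if n=="top" else [(235,290),(249,285),(280,345)]):print(n,p,hsv[p[1],p[0]])
d=snapshot("top");f=d["frame"];h=f.copy();cv2.imwrite("pics/tub.png",cv2.resize(f[120:250,65:245],None,fx=4,fy=4,interpolation=cv2.INTER_CUBIC))
E
```

```text
top (310, 232) [ 15 157 158]
top (320, 241) [ 11 143 112]
top (365, 200) [103  83 132]
top (395, 270) [ 26 255 210]
side (235, 290) [ 13 141 156]
side (249, 285) [ 10 120  81]
side (280, 345) [106  98 109]
```

View pics/crop_top.png

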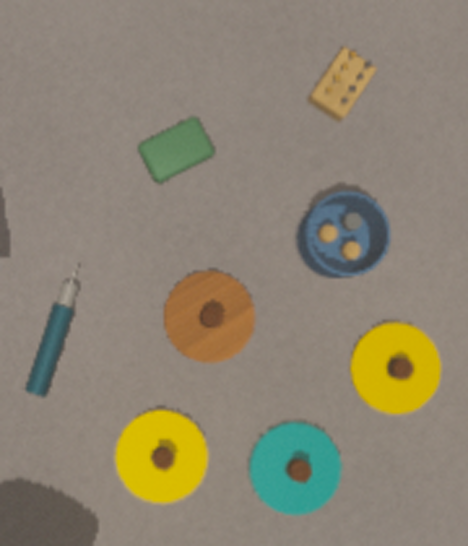

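View pics/crop_side.png

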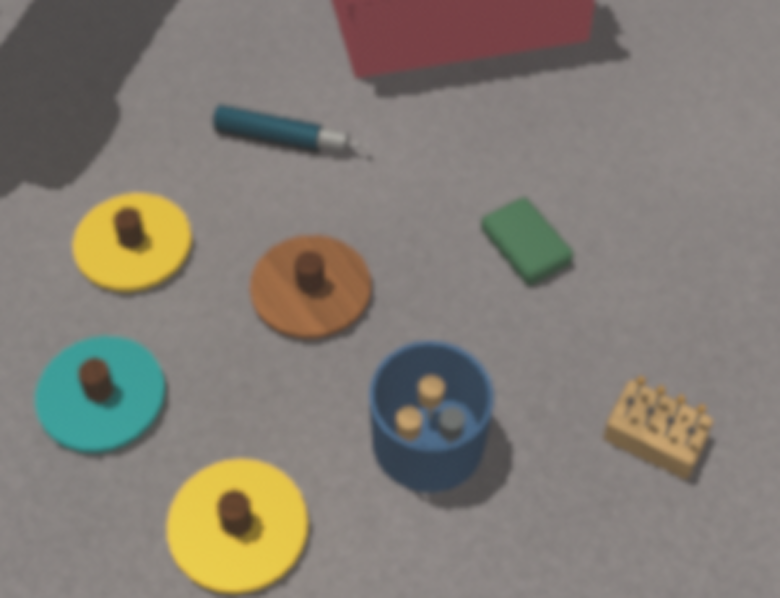

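View pics/tub.png

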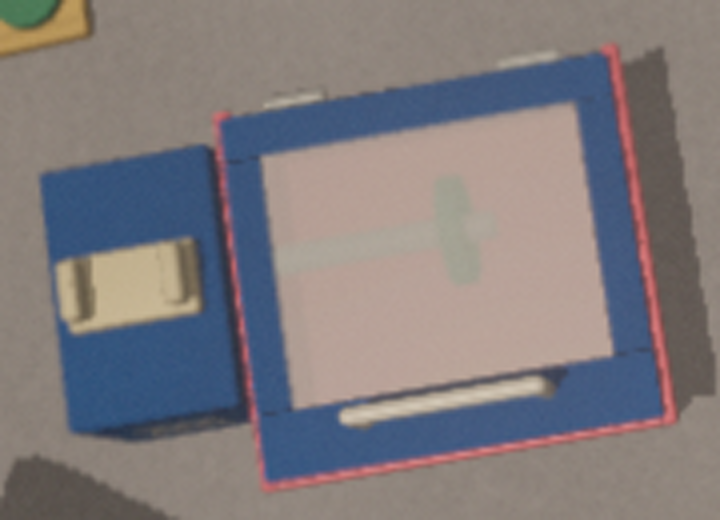

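Run:
```python
from h import *
def comp(m,seed):
    m=cv2.morphologyEx(m.astype(np.uint8),cv2.MORPH_CLOSE,np.ones((3,3)));n,l=cv2.connectedComponents(m)
    return (l==l[seed[1],seed[0]]).astype(np.uint8)
def fit(d,m,z):
    c=max(cv2.findContours(m,cv2.RETR_EXTERNAL,cv2.CHAIN_APPROX_NONE)[0],key=len)
    c=cv2.convexHull(c).reshape(-1,2)
    full=np.zeros_like(m);cv2.fillConvexPoly(full,c.astype(np.int32),1)
    c=max(cv2.findContours(full,cv2.RETR_EXTERNAL,cv2.CHAIN_APPROX_NONE)[0],key=len).reshape(-1,2)
    P=unproj(d,c,z)[:,:2];A=np.c_[2*P,np.ones(len(P))];s=np.linalg.lstsq(A,(P**2).sum(1),rcond=None)[0]
    r=np.sqrt(s[2]+s[0]**2+s[1]**2);res=np.abs(np.hypot(*(P-s[:2]).T)-r)
    return s[:2].round(1),r.round(1),res.mean().round(2)
for n,cs,ps in(("top",(310,232),(358,210)),("side",(235,290),(280,345))):
    d=snapshot(n);hsv=cv2.cvtColor(d["frame"],cv2.COLOR_BGR2HSV).astype(int);H,S,V=hsv[...,0],hsv[...,1],hsv[...,2]
    m=comp((H>5)&(H<20)&(S>95),cs);print(n,"cover",fit(d,m,12 if n=="top" else 10),m.sum())
    m=comp((H>95)&(H<115)&(S>60),ps);print(n,"pot",fit(d,m,70),m.sum(),cv2.boundingRect(m))
    for q in ((310,178),(370,152)) if n=="top" else ((333,271),(383,344)): print(unproj(d,[q],20))
    # bar
    x0,y0,x1,y1=(140,205,215,235) if n=="top" else (250,100,280,160)
    f=d["frame"];w=np.zeros(V.shape,np.uint8);w[y0:y1,x0:x1]=((S<70)&(V>165))[y0:y1,x0:x1]
    nn,l,st,_=cv2.connectedComponentsWithStats(w);print(st)
d=snapshot("side");cv2.imwrite("pics/tubs.png",cv2.resize(d["frame"][80:210,225:375],None,fx=4,fy=4,interpolation=cv2.INTER_CUBIC))
```

```text
top cover (array([ 426.1, -264.4]), np.float64(49.4), np.float64(0.62)) 983
top pot (array([ 510.3, -404.1]), np.float64(44.0), np.float64(0.92)) 485 (357, 194, 33, 32)
[[ 606.47743851 -237.17837766   20.        ]]
[[ 682.45492229 -412.1559938    20.        ]]
[[     0      0    560    420 234239]
 [   140    205     75     17    777]
 [   150    215     51     11    184]]
side cover (array([ 425.7, -263.3]), np.float64(49.4), np.float64(0.52)) 1415
side pot (array([ 508.4, -418.8]), np.float64(51.5), np.float64(5.56)) 1761 (272, 311, 47, 58)
[[ 610.40808574 -233.18490545   20.        ]]
[[ 682.4364889  -416.39104706   20.        ]]
[[     0      0    560    420 234707]
 [   258    110     22     48    493]]
```

View pics/tubs.png

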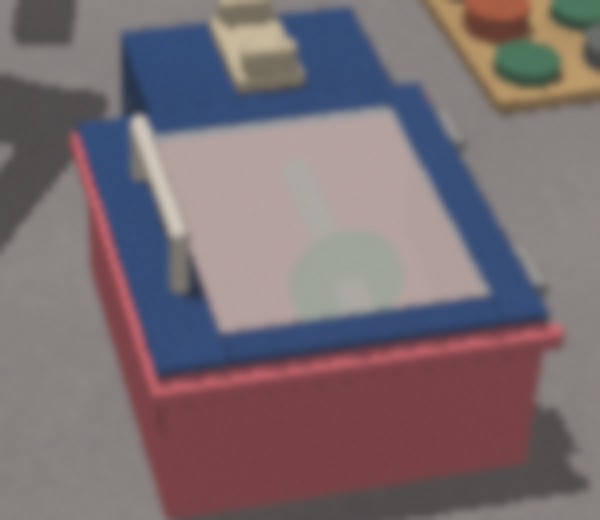

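Run:
```python
from h import *
from scipy.optimize import least_squares
T=snapshot("top");S=snapshot("side")
tc=np.array([(265,488),(674,420),(612,46),(218,116)])/4+[65,120]   # fl, fr, br, bl   (l=+y)
tb=np.array([(345,416),(548,385)])/4+[65,120]
sc=np.array([(73,133),(155,392),(560,332)])/4+[225,80]  # fl, fr, br
sb=np.array([(137,120),(180,240)])/4+[225,80]
C=np.array([(-120,130,118),(-120,-130,118),(120,-130,118),(120,130,118)]);B=np.array([(-95,57,168),(-95,-57,168)])
def W(p,X):
    c,s=np.cos(p[2]),np.sin(p[2]);return np.c_[p[0]+c*X[:,0]-s*X[:,1],p[1]+s*X[:,0]+c*X[:,1],X[:,2]]
def res(p):return np.r_[(proj(T,W(p,C))-tc).ravel(),(proj(T,W(p,B))-tb).ravel(),(proj(S,W(p,C[:3]))-sc).ravel(),(proj(S,W(p,B))-sb).ravel()]
r=least_squares(res,[600,100,0.1],loss='soft_l1');p=r.x;print(p,np.degrees(p[2]));print(r.fun.reshape(-1,2).round(1))
bar=W(p,np.array([(-95,0,168.]),ndmin=2))[0];hin=W(p,np.array([[120,0,120.]]))[0];print(bar,hin)
for d,n in((T,"top"),(S,"side")):
    f=cv2.resize(d["frame"],None,fx=3,fy=3,interpolation=cv2.INTER_CUBIC)
    def dr(P,col):cv2.polylines(f,[((proj(d,P)+.5)*3-.5).round().astype(np.int32)],True,col,1)
    dr(W(p,C),(0,255,0));dr(W(p,B),(0,255,0))
    dr(circ((426,-264),12,50),(255,255,255));dr(circ((426,-264),42,12),(255,255,255))
    dr(circ((510,-404),70,45),(255,255,255));dr(circ((510,-404),0,42),(255,255,255))
    x,y=(130,360) if n=="top" else (500,700)
    if n=="top": cv2.imwrite("pics/ov_top.png",f[350:770,830:1230])
    else: cv2.imwrite("pics/ov_side.png",f[780:1130,620:1020])
```

```text
File "<stdin>", line 13
    bar=W(p,np.array([(-95,0,168.]),ndmin=2))[0];hin=W(p,np.array([[120,0,120.]]))[0];print(bar,hin)
                                 ^
SyntaxError: closing parenthesis ']' does not match opening parenthesis '('
```

```bash
cat > fit.py <<'E'
from h import *
from scipy.optimize import least_squares
T=snapshot("top");S=snapshot("side")
tc=np.array([(265,488),(674,420),(612,46),(218,116)])/4+[65,120]   # fl, fr, br, bl   (l=+y)
tb=np.array([(345,416),(548,385)])/4+[65,120]
sc=np.array([(73,133),(155,392),(560,332)])/4+[225,80]  # fl, fr, br
sb=np.array([(137,120),(180,240)])/4+[225,80]
C=np.array([(-120,130,118),(-120,-130,118),(120,-130,118),(120,130,118)]);B=np.array([(-95,57,168),(-95,-57,168)])
def W(p,X):
    X=np.array(X,float);c,s=np.cos(p[2]),np.sin(p[2]);return np.c_[p[0]+c*X[:,0]-s*X[:,1],p[1]+s*X[:,0]+c*X[:,1],X[:,2]]
def res(p):return np.r_[(proj(T,W(p,C))-tc).ravel(),(proj(T,W(p,B))-tb).ravel(),(proj(S,W(p,C[:3]))-sc).ravel(),(proj(S,W(p,B))-sb).ravel()]
r=least_squares(res,[600,100,0.1],loss='soft_l1');p=r.x;print(p,np.degrees(p[2]));print(r.fun.reshape(-1,2).round(1) if r.fun.size==22 else '')
print(W(p,[[-95,0,168],[120,0,120]]))
for d,n in((T,"top"),(S,"side")):
    f=cv2.resize(d["frame"],None,fx=3,fy=3,interpolation=cv2.INTER_CUBIC)
    def dr(P,col):cv2.polylines(f,[((proj(d,P)+.5)*3-.5).round().astype(np.int32)],True,col,1)
    dr(W(p,C),(0,255,0));dr(W(p,B),(0,255,0))
    dr(circ((426,-264),12,50),(255,255,255));dr(circ((426,-264),42,12),(255,255,255))
    dr(circ((510,-404),70,45),(255,255,255));dr(circ((510,-404),0,42),(255,255,255))
    if n=="top": cv2.imwrite("pics/ov_top.png",f[350:900,330:1230][:, :][:,500:])
    else: cv2.imwrite("pics/ov_side.png",f[780:1130,620:1020])
E
python3 fit.py
```

```text
[5.69979401e+02 1.24296391e+02 1.60918372e-01] 9.219943546663467
[[ 2.5 -2.9]
 [-1.8 -2.1]
 [-0.2  2.5]
 [ 2.9  1.3]
 [ 3.3 -0.1]
 [-2.6  0.2]
 [ 2.1  1.3]
 [ 1.2 -1.7]
 [-3.4 -0.9]
 [ 0.   2.8]
 [-1.3 -0.8]]
[[476.20674876 109.0750367  168.        ]
 [688.42906781 143.5233646  120.        ]]
```

View pics/ov_top.png

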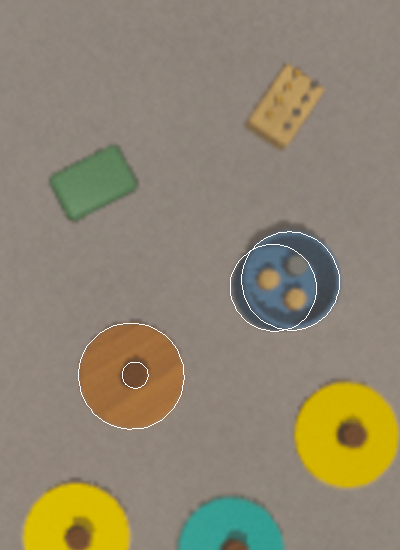

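View pics/ov_side.png

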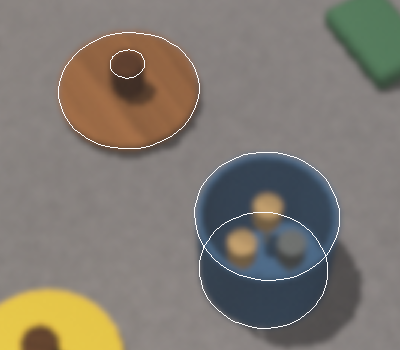

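```bash
cat > fit2.py <<'E'
exec(open('fit.py').read().split("r=least")[0])
def pts(p):
    a,b,l=p[3:];return np.array([(-a,b,118),(-a,-b,118),(a,-b,118),(a,b,118)]),np.array([(-95,l,168),(-95,-l,168)])
def res(p):
    C,B=pts(p);return np.r_[(proj(T,W(p,C))-tc).ravel(),(proj(T,W(p,B))-tb).ravel(),(proj(S,W(p,C[:3]))-sc).ravel(),(proj(S,W(p,B))-sb).ravel()]
r=least_squares(res,[570,124,.16,120,130,57],loss='soft_l1');p=r.x;print(p.round(3));print(r.fun.reshape(-1,2).round(1).tolist())
print(W(p,[[-95,0,168],[120,0,120]]))
C,B=pts(p)
for d,n in((T,"top"),(S,"side")):
    f=cv2.resize(d["frame"],None,fx=4,fy=4,interpolation=cv2.INTER_CUBIC)
    def dr(P,col):cv2.polylines(f,[((proj(d,P)+.5)*4-.5).round().astype(np.int32)],True,col,1)
    dr(W(p,C),(0,255,0));dr(W(p,B),(0,0,255))
    dr(W(p,[(-125,132,128),(-125,-132,128),(120,-132,128),(120,132,128)]),(0,255,255))
    x,y=(260,480) if n=="top" else (900,320)
    cv2.imwrite(f"pics/ovt_{n}.png",f[y:y+550,x:x+720])
E
python3 fit2.py
```

```text
[5.70458e+02 1.26328e+02 1.64000e-01 1.25754e+02 1.35659e+02 6.44730e+01]
[[0.1, -0.5], [-0.0, -0.6], [0.7, -0.2], [-0.3, -0.4], [-0.3, 0.3], [-0.4, -0.5], [-0.3, 0.1], [-0.3, -0.3], [-0.2, -0.4], [-0.5, 0.9], [-0.4, 0.6]]
[[476.73203216 110.82446922 168.        ]
 [688.84960155 145.91202763 120.        ]]
```

View pics/ovt_top.png

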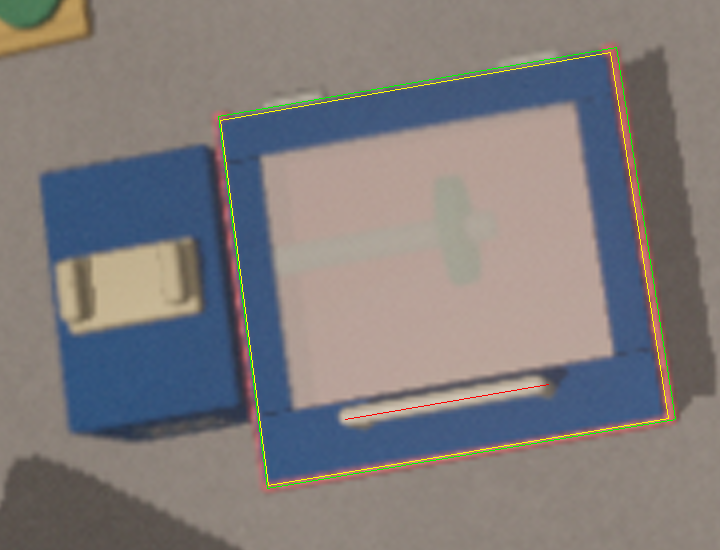

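View pics/ovt_side.png

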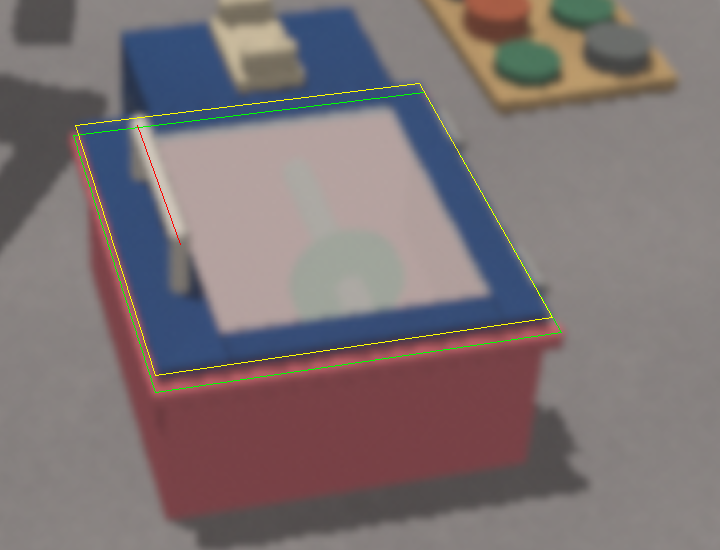

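```bash
cat > go.py <<'E'
# usage: go(x,y,z,jawdeg[,tilt]) -> tool-frame shift (mm) + rotvec; tool x down tilted; jaw y at jawdeg
from h import *
from scipy.spatial.transform import Rotation as Ro
def cur():
    s=sense();return np.array(s["tool_pos"]),Ro.from_euler("xyz",s["tcp_rot"],degrees=True),s
def go(pos,jaw,tilt=0):
    p,R,s=cur();best=None
    for j in(jaw,jaw+180):
        y=np.array([np.cos(np.radians(j)),np.sin(np.radians(j)),0]);x=np.array([0,0,-1.]);z=np.cross(x,y)
        Rt=Ro.from_matrix(np.c_[x,y,z])
        if tilt:
            ax=np.array([-np.sin(np.radians(jaw)),np.cos(np.radians(jaw)),0]);Rt=Ro.from_rotvec(ax*np.radians(tilt))*Rt
        rv=(R.inv()*Rt).as_rotvec()
        if best is None or np.linalg.norm(rv)<np.linalg.norm(best):best=rv
    print("t",round(s["time"],2),"pos",p.round(1),"F",s["ft_force"].round(1),"gap",round(s["finger_gap"],1),"j",s["joint_pos"].round(0))
    print("shift m",(R.inv().apply(np.array(pos)-p)/1000).round(4),"rv",best.round(3))
E
python3 - <<'E'
from go import *
p,R,s=cur();print(R.as_matrix().round(2))
go((400,130,260),0);go((426,-264,120),0);go((426,-264,120),60);go((426,-264,120),-30)
E
```

```text
[[ 0.    0.35  0.94]
 [ 0.    0.94 -0.35]
 [-1.    0.   -0.  ]]
t 0.7 pos [209.5 562.2 231.3] F [-0.4  0.4 -0. ] gap 85.2 j [65.  7. 85.  0. 87. -5.]
shift m [-0.0287 -0.3385  0.3294] rv [ 1.214 -0.    -0.   ]
t 0.7 pos [209.5 562.2 231.3] F [-0.4  0.4 -0. ] gap 85.2 j [65.  7. 85.  0. 87. -5.]
shift m [ 0.1113 -0.6986  0.4914] rv [ 1.214 -0.    -0.   ]
t 0.7 pos [209.5 562.2 231.3] F [-0.4  0.4 -0. ] gap 85.2 j [65.  7. 85.  0. 87. -5.]
shift m [ 0.1113 -0.6986  0.4914] rv [ 0.167 -0.    -0.   ]
t 0.7 pos [209.5 562.2 231.3] F [-0.4  0.4 -0. ] gap 85.2 j [65.  7. 85.  0. 87. -5.]
shift m [ 0.1113 -0.6986  0.4914] rv [-1.404  0.    -0.   ]
```

>>> drive_tool --pt "0 -0.003 -0.014 0.014 0.05 0 0" --pt "0 -0.006 -0.04 0.04 0.14 0 0" --pt "0 -0.01 -0.068 0.068 0.25 0 0" --pt "0 -0.014 -0.096 0.096 0.36 0 0" --pt "0 -0.018 -0.124 0.124 0.47 0 0" --pt "0 -0.02 -0.152 0.152 0.58 0 0" --pt "0 -0.022 -0.18 0.18 0.69 0 0" --pt "0 -0.024 -0.208 0.208 0.8 0 0" --pt "0 -0.026 -0.236 0.236 0.91 0 0" --pt "0 -0.03 -0.264 0.264 1.02 0 0" --squeeze 40

```text
time: 1.53
tool_pos: [364.9, 220.9, 261.4]
tcp_rot: [102.1, 90.0, 22.9]
ft_force: [1.4, -0.5, 1.0]
finger_gap: 85.3
```

```bash
python3 -c "
from go import *
go((426,-264,130),9.4)"
```

```text
t 1.53 pos [364.9 220.9 261.4] F [ 1.4 -0.5  1. ] gap 85.3 j [ 24. -21. 108.  -0.  93.  13.]
shift m [ 0.1313 -0.0311  0.4877] rv [ 0.025 -0.    -0.   ]
```

>>> drive_tool --pt "60 0 -0.002 0.03 0 0 0" --pt "60 0 -0.005 0.07 0.02 0 0" --pt "80 0 -0.008 0.11 0.025 0 0" --pt "80 0 -0.01 0.15 0.025 0 0" --pt "80 0 -0.012 0.19 0.025 0 0" --pt "80 0 -0.015 0.23 0.025 0 0" --pt "80 0.01 -0.018 0.27 0.025 0 0" --pt "80 0.03 -0.02 0.305 0.025 0 0" --pt "80 0.05 -0.023 0.34 0.025 0 0" --pt "80 0.07 -0.026 0.375 0.025 0 0"

```text
time: 2.37
tool_pos: [411.5, -152.5, 191.1]
tcp_rot: [55.2, 89.9, -25.1]
ft_force: [1.0, 0.8, -0.2]
finger_gap: 58.5
```

>>> drive_tool --pt "80 0.015 -0.002 0.03 0 0 0" --pt "80 0.03 -0.004 0.06 0 0 0" --pt "80 0.045 -0.006 0.085 0 0 0" --pt "80 0.055 -0.006 0.1 0 0 0" --pt "80 0.06 -0.006 0.11 0 0 0" --pt "80 0.06 -0.006 0.113 0 0 0" --pt "80 0.06 -0.006 0.113 0 0 0" --pt "80 0.06 -0.006 0.113 0 0 0" --pt "80 0.06 -0.006 0.113 0 0 0" --pt "80 0.06 -0.006 0.113 0 0 0"

```text
time: 3.2
tool_pos: [425.1, -262.1, 132.2]
tcp_rot: [48.4, 89.9, -31.8]
ft_force: [0.3, 0.1, -0.8]
finger_gap: 58.6
```

```bash
python3 -c "
from go import *
go((426,-264,16),9.4)
d=snapshot('side');cv2.imwrite('pics/pre.png',cv2.resize(d['frame'][180:380,130:430],None,fx=2.5,fy=2.5))"
```

```text
t 3.2 pos [ 425.1 -262.1  132.2] F [ 0.3  0.1 -0.8] gap 58.6 j [-38.  -4. 108.   0.  76. -47.]
shift m [0.1162 0.0004 0.0019] rv [ 0.006  0.001 -0.001]
```

View pics/pre.png

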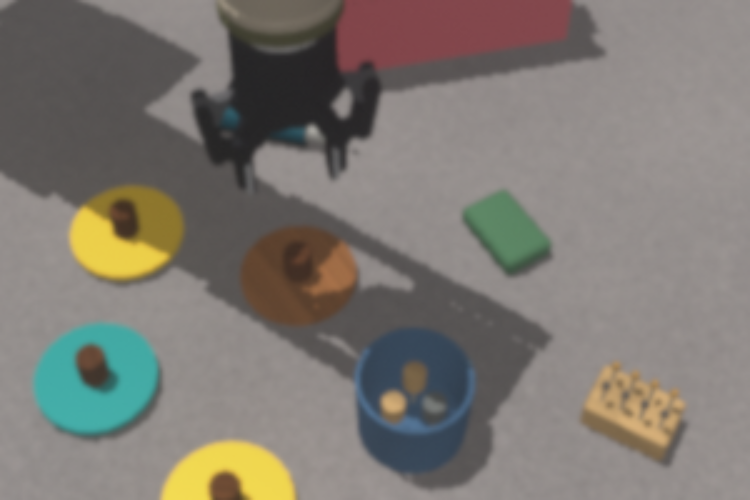

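The gripper hangs above the brown cover (crop (298,262)) with its jaws along world x. I descend now.

>>> drive_tool --pt "80 0.015 0 0.001 0 0 0" --pt "80 0.035 0 0.002 0 0 0" --pt "80 0.055 0 0.002 0 0 0" --pt "80 0.075 0 0.002 0 0 0" --pt "80 0.09 0 0.002 0 0 0" --pt "80 0.1 0 0.002 0 0 0" --pt "80 0.108 0 0.002 0 0 0" --pt "80 0.112 0 0.002 0 0 0" --pt "80 0.115 0 0.002 0 0 0" --pt "80 0.115 0 0.002 0 0 0"

```text
time: 4.08
tool_pos: [425.1, -264.8, 16.4]
tcp_rot: [38.9, 90.0, -41.4]
ft_force: [0.9, 0.0, 0.5]
finger_gap: 58.5
```

>>> drive_tool --pt "255 0 0 0 0 0 0" --pt "255 0 0 0 0 0 0" --pt "255 0 0 0 0 0 0" --pt "255 0 0 0 0 0 0" --pt "255 0 0 0 0 0 0" --pt "255 0 0 0 0 0 0" --pt "255 0 0 0 0 0 0" --pt "255 0 0 0 0 0 0" --pt "255 -0.005 0 0 0 0 0" --pt "255 -0.01 0 0 0 0 0" --squeeze 50

```text
time: 4.92
tool_pos: [424.5, -264.4, 26.3]
tcp_rot: [-137.6, 89.9, 142.0]
ft_force: [0.4, -0.1, -1.2]
finger_gap: 22.3
```

```bash
python3 -c "
from go import *
go((510,-404,150),9.4)"
```

```text
t 4.92 pos [ 424.5 -264.4   26.3] F [ 0.4 -0.1 -1.2] gap 22.3 j [-38.   4. 112.   0.  64. -47.]
shift m [-0.1239  0.0607  0.1519] rv [ 0.005 -0.001  0.001]
```

>>> drive_tool --pt "255 -0.015 0 0 0 0 0" --pt "255 -0.04 0 0 0 0 0" --pt "255 -0.07 0.003 0.01 0 0 0" --pt "255 -0.1 0.012 0.03 0 0 0" --pt "255 -0.12 0.024 0.06 0 0 0" --pt "255 -0.124 0.036 0.09 0 0 0" --pt "255 -0.124 0.048 0.12 0 0 0" --pt "255 -0.124 0.056 0.14 0 0 0" --pt "255 -0.124 0.06 0.15 0 0 0" --pt "255 -0.124 0.061 0.152 0 0 0"

```text
time: 5.75
tool_pos: [511.0, -405.9, 150.2]
tcp_rot: [-16.5, 90.0, -96.9]
ft_force: [0.8, 0.4, -0.6]
finger_gap: 22.1
```

Run:
```python
from go import *
go((510,-404,100),9.4)
for n,(x,y) in dict(side=(200,200),top=(280,130)).items():
    d=snapshot(n);cv2.imwrite(f'pics/hold_{n}.png',cv2.resize(d['frame'][y:y+200,x:x+200],None,fx=3,fy=3,interpolation=cv2.INTER_CUBIC))
```

```text
t 5.75 pos [ 511.  -405.9  150.2] F [ 0.8  0.4 -0.6] gap 22.1 j [-43.  18.  81.  -0.  80. -53.]
shift m [ 0.0502 -0.0006 -0.002 ] rv [0.004 0.    0.   ]
```

View pics/hold_side.png

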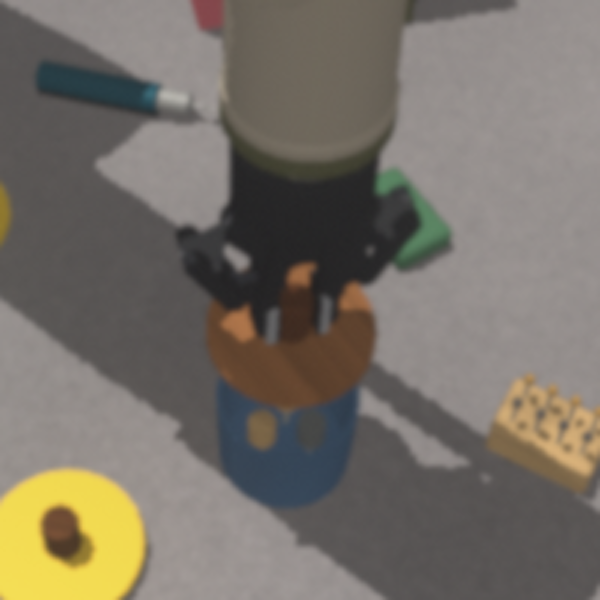

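View pics/hold_top.png

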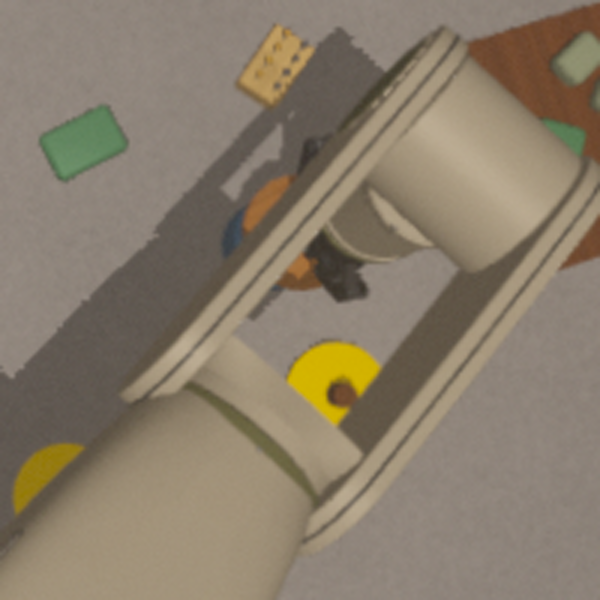

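>>> drive_tool --pt "255 0.01 0 -0.001 0 0 0" --pt "255 0.025 0 -0.002 0 0 0" --pt "255 0.038 0 -0.002 0 0 0" --pt "255 0.046 0 -0.002 0 0 0" --pt "255 0.051 0 -0.002 0 0 0" --pt "255 0.055 0 -0.002 0 0 0" --pt "255 0.059 0 -0.002 0 0 0" --pt "255 0.062 0 -0.002 0 0 0" --pt "255 0.065 0 -0.002 0 0 0" --pt "255 0.067 0 -0.002 0 0 0"

```text
time: 6.68
tool_pos: [510.4, -402.5, 83.3]
tcp_rot: [34.6, 90.0, -45.7]
ft_force: [-0.0, -0.1, -1.1]
finger_gap: 22.3
```

Run:
```python
from go import *
go((510,-404,80),9.4)
```

```text
t 6.68 pos [ 510.4 -402.5   83.3] F [-0.  -0.1 -1.1] gap 22.3 j [-43.  21.  85.  -0.  74. -52.]
shift m [ 0.0033 -0.0007  0.0014] rv [ 0.005  0.    -0.   ]
```

>>> drive_tool --pt "255 0.001 0 0.001 0 0 0" --pt "255 0.0015 0 0.001 0 0 0" --pt "255 0.002 0 0.001 0 0 0" --pt "255 0.0025 0 0.001 0 0 0" --pt "255 0.0025 0 0.001 0 0 0" --pt "255 0.003 0 0.001 0 0 0" --pt "255 0.003 0 0.001 0 0 0" --pt "255 0.003 0 0.001 0 0 0" --pt "255 0.003 0 0.001 0 0 0" --pt "255 0.003 0 0.001 0 0 0"

```text
time: 7.52
tool_pos: [510.7, -403.6, 81.4]
tcp_rot: [30.4, 89.9, -49.9]
ft_force: [-3.3, 2.1, 6.5]
finger_gap: 22.4
```

Run:
```python
from go import *
go((510,-404,80),9.4)
d=snapshot('side');x,y=200,200;cv2.imwrite(f'pics/seat.png',cv2.resize(d['frame'][y:y+200,x:x+200],None,fx=3,fy=3,interpolation=cv2.INTER_CUBIC))
```

```text
t 7.52 pos [ 510.7 -403.6   81.4] F [-3.3  2.1  6.5] gap 22.4 j [-43.  21.  85.  -0.  74. -53.]
shift m [ 0.0014 -0.0007  0.0003] rv [ 0.005  0.001 -0.   ]
```

View pics/seat.png

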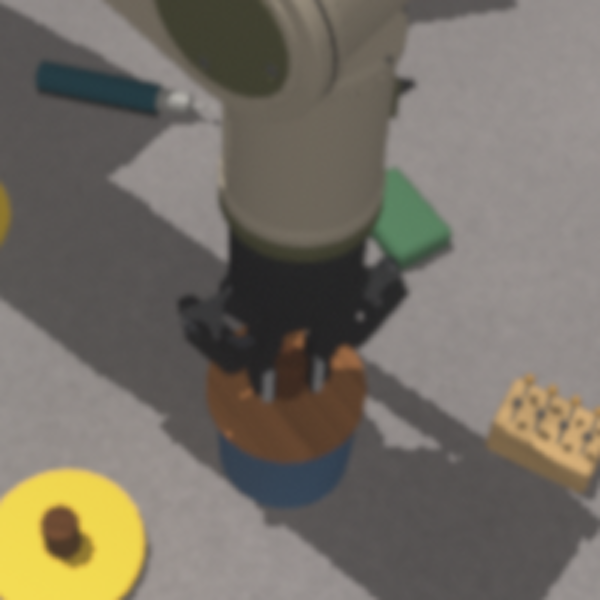

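The cover sits on the rim with light contact (6.5 N). I open the jaws and rise.

>>> drive_tool --pt "80 0 0 0 0 0 0" --pt "80 0 0 0 0 0 0" --pt "80 0 0 0 0 0 0" --pt "80 0 0 0 0 0 0" --pt "80 0 0 0 0 0 0" --pt "80 0 0 0 0 0 0" --pt "80 -0.01 0 0 0 0 0" --pt "80 -0.03 0 0 0 0 0" --pt "80 -0.06 0 0 0 0 0" --pt "80 -0.09 0 0 0 0 0"

```text
time: 8.4
tool_pos: [509.8, -402.7, 170.9]
tcp_rot: [-142.8, 89.9, 136.9]
ft_force: [-0.5, -0.2, 0.7]
finger_gap: 58.8
```

Run:
```python
from go import *
go((440,-100,270),9.4)
go((477,111,230),9.4)
```

```text
t 8.4 pos [ 509.8 -402.7  170.9] F [-0.5 -0.2  0.7] gap 58.8 j [-43.  17.  81.   0.  82. -53.]
shift m [-0.0986 -0.018  -0.3103] rv [ 0.005 -0.002  0.001]
t 8.4 pos [ 509.8 -402.7  170.9] F [-0.5 -0.2  0.7] gap 58.8 j [-43.  17.  81.   0.  82. -53.]
shift m [-0.0583  0.054  -0.512 ] rv [ 0.005 -0.002  0.001]
```

>>> drive_tool --pt "80 -0.015 0 -0.01 0 0 0" --pt "80 -0.035 -0.002 -0.035 0 0 0" --pt "80 -0.055 -0.004 -0.068 0 0 0" --pt "80 -0.07 -0.006 -0.103 0 0 0" --pt "80 -0.085 -0.008 -0.138 0.005 0 0" --pt "80 -0.095 -0.01 -0.174 0.005 0 0" --pt "80 -0.099 -0.012 -0.21 0.005 0 0" --pt "80 -0.099 -0.014 -0.245 0.005 0 0" --pt "80 -0.099 -0.016 -0.275 0.005 0 0" --pt "80 -0.099 -0.018 -0.3 0.005 0 0"

```text
time: 9.23
tool_pos: [441.7, -108.7, 270.5]
tcp_rot: [72.6, 89.9, -8.0]
ft_force: [0.0, 0.2, -0.6]
finger_gap: 58.4
```

Run:
```python
from go import *
go((477,111,230),9.4)
for n,(x,y) in dict(side=(200,250),top=(280,130)).items():
    d=snapshot(n);f=cv2.resize(d['frame'],None,fx=4,fy=4,interpolation=cv2.INTER_CUBIC)
    for c in (circ((510,-404),76,50),circ((510,-404),106,12)):cv2.polylines(f,[((proj(d,c)+.5)*4-.5).round().astype(np.int32)],True,(255,255,255),1)
    cv2.imwrite(f'pics/put_{n}.png',f[4*y:4*y+560,4*x:4*x+700])
```

```text
t 9.23 pos [ 441.7 -108.7  270.5] F [ 0.   0.2 -0.6] gap 58.4 j [-20. -16. 104.   0.  92. -30.]
shift m [ 0.0405  0.0708 -0.2109] rv [ 0.001  0.    -0.002]
```

View pics/put_side.png

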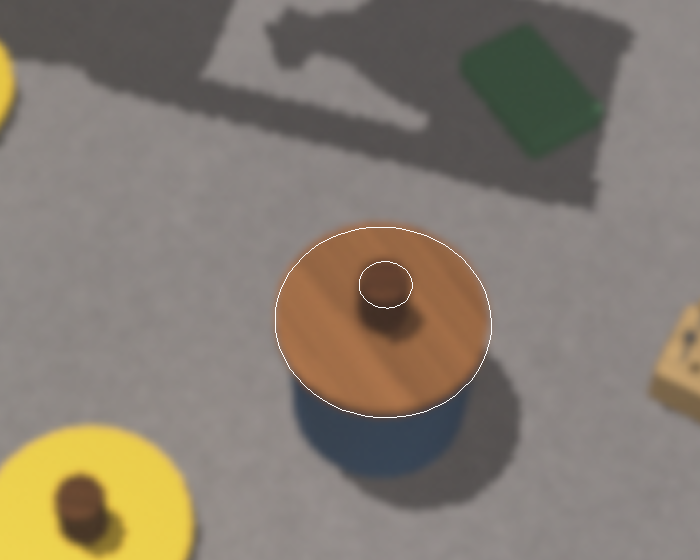

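View pics/put_top.png

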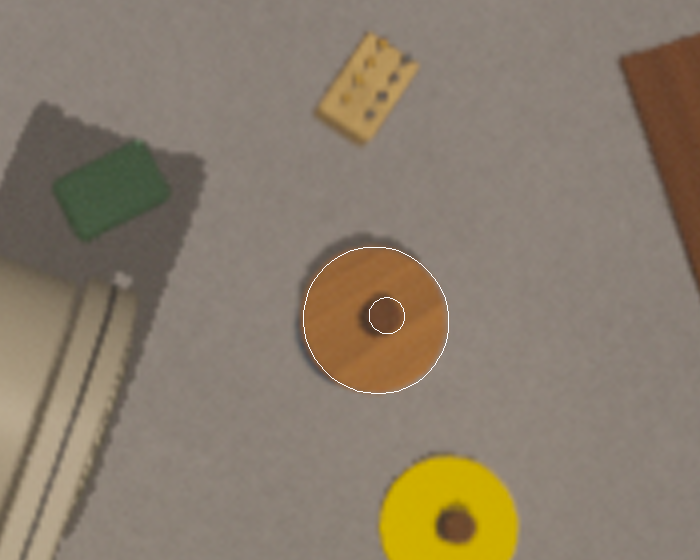

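```bash
cat > disc.py <<'E'
from h import *
from scipy.optimize import least_squares
obs=[]
for n,seed in(("side",(285,345)),("top",(366,203))):
    d=snapshot(n);f=cv2.resize(d['frame'],None,fx=4,fy=4,interpolation=cv2.INTER_CUBIC)
    hsv=cv2.cvtColor(f,cv2.COLOR_BGR2HSV).astype(int);m=((hsv[...,0]>4)&(hsv[...,0]<20)&(hsv[...,1]>85)).astype(np.uint8)
    m=cv2.morphologyEx(m,cv2.MORPH_CLOSE,np.ones((9,9)))
    l=cv2.connectedComponents(m)[1];m=(l==l[seed[1]*4,seed[0]*4]).astype(np.uint8)
    c=max(cv2.findContours(m,cv2.RETR_EXTERNAL,cv2.CHAIN_APPROX_NONE)[0],key=len);c=cv2.convexHull(c)
    full=np.zeros_like(m);cv2.fillConvexPoly(full,c,1);c=max(cv2.findContours(full,0,cv2.CHAIN_APPROX_NONE)[0],key=len).reshape(-1,2)
    obs.append((d,(c[::4]+.5)/4-.5))
def model(p):
    a=np.linspace(0,2*np.pi,360,endpoint=False);u=np.c_[np.cos(a),np.sin(a),0*a]*p[5]
    R=cv2.Rodrigues(np.array([p[3],p[4],0.]))[0];out=[]
    for z in(0,-6):out.append(u@R.T+np.array(p[:3])+R[:,2]*z)
    return np.vstack(out)
def res(p):
    r=[]
    for d,c in obs:
        q=cv2.convexHull(proj(d,model(p)).astype(np.float32))
        r+=[cv2.pointPolygonTest(q,(float(x),float(y)),True) for x,y in c]
    return np.array(r)
r=least_squares(res,[510,-404,76,0,0,50],diff_step=1e-4,x_scale=[10,10,10,.1,.1,10],loss='soft_l1')
print(r.x[:3].round(1),"tilt deg",np.degrees(r.x[3:5]).round(1),"r",r.x[5].round(1),"rms px",np.sqrt((res(r.x)**2).mean()).round(2))
for n,(d,c) in zip("st",obs):
    k=res(r.x)[:len(obs[0][1])] if n=="s" else res(r.x)[len(obs[0][1]):];print(n,len(c),abs(k).max().round(2))
E
python3 disc.py
```

```text
[ 509.8 -402.2   78.5] tilt deg [-0.   0.1] r 49.3 rms px 0.32
s 144 0.49
t 105 0.84
```

```bash
sed -i '/^r=least/,$d' disc.py
cat >> disc.py <<'E'
from scipy.optimize import minimize
s=np.array([1,1,1,.02,.02,1.])
f=lambda v:(res(np.array([510,-403,77,0,0,49.5])+v*s)**2).mean()
for x0 in ([0]*6,[0,0,0,3,0,0],[0,0,0,0,-3,0]):
    r=minimize(f,x0,method="Powell",options=dict(maxiter=20));p=np.array([510,-403,77,0,0,49.5])+r.x*s
    print(p[:3].round(1),np.degrees(p[3:5]).round(1),p[5].round(1),r.fun**.5)
E
time python3 disc.py
```

```text
[ 509.8 -402.1   78.5] [-1.7  0.1] 49.5 0.2824241061243956
[ 509.8 -402.1   78.5] [-1.7  0.1] 49.5 0.2824233268482343
[ 509.8 -402.1   78.5] [-1.7  0.1] 49.5 0.2824232347654037
real	0m10.303s
user	0m8.503s
sys	0m0.873s
```

```bash
sed -e 's/("side",(285,345)),("top",(366,203))/("side",(205,385)),("top",(385,270))/' -e 's/>4)&(hsv\[...,0\]<20)/>20)\&(hsv[...,0]<33)/' -e 's/510,-403,77/400,-460,12/g' disc.py > disc2.py
python3 - <<'E'
from h import *
print(unproj(snapshot("top"),[(392,262)],12))
E
python3 disc2.py
python3 - <<'E'
from h import *
d=snapshot("side");f=cv2.resize(d['frame'][290:375,260:325],None,fx=8,fy=8,interpolation=cv2.INTER_CUBIC);cv2.imwrite("pics/pz.png",cv2.convertScaleAbs(f,alpha=1.5))
E
```

```text
[[ 366.24587247 -469.09229986   12.        ]]
[ 368.4 -468.2   15.4] [-0.3  1. ] 50.6 0.1536169514691223
[ 368.4 -468.2   15.4] [-0.3  1. ] 50.6 0.15361807846482556
[ 368.4 -468.2   15.4] [-0.3  1. ] 50.6 0.15361690632549543
```

View pics/pz.png

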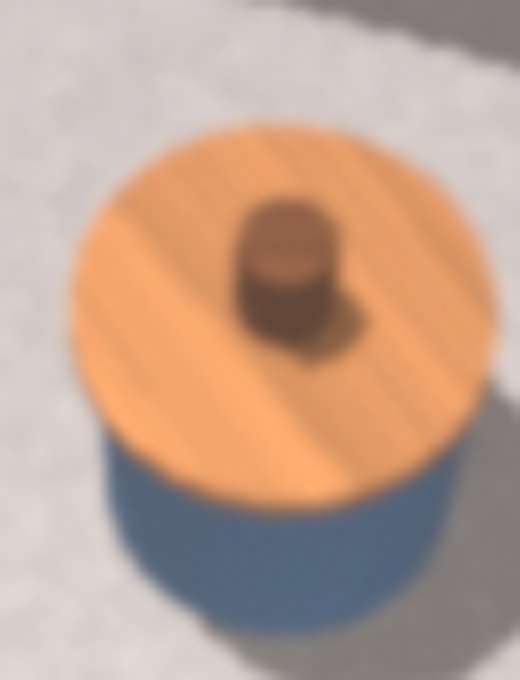

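The cover fit gives 78.5 mm and 1.7° tilt. The same fit on a yellow disc lying on the table is biased by +3.4 mm and 1°, so within that bias the cover is seated level. Next is the bar.

>>> drive_tool --pt "80 0 0.005 -0.015 0 0 0" --pt "80 0 0.015 -0.045 0 0 0" --pt "80 0 0.027 -0.08 0 0 0" --pt "80 0 0.039 -0.115 0 0 0" --pt "80 0 0.05 -0.15 0 0 0" --pt "80 0.01 0.06 -0.18 0 0 0" --pt "80 0.02 0.067 -0.2 0 0 0" --pt "80 0.035 0.071 -0.211 0 0 0" --pt "80 0.05 0.071 -0.211 0 0 0" --pt "80 0.06 0.071 -0.211 0 0 0"

```text
time: 10.57
tool_pos: [477.4, 109.5, 207.4]
tcp_rot: [-90.4, 89.9, -171.0]
ft_force: [-0.4, -0.5, -1.1]
finger_gap: 58.3
```

Run:
```python
from go import *
go((477,111,150),9.4)
d=snapshot("side");cv2.imwrite("pics/bar.png",cv2.resize(d["frame"][60:210,200:375],None,fx=4,fy=4,interpolation=cv2.INTER_CUBIC))
```

```text
t 10.57 pos [477.4 109.5 207.4] F [-0.4 -0.5 -1.1] gap 58.3 j [  7.  -9. 104.  -0.  85.  -3.]
shift m [ 0.0574 -0.0001 -0.0015] rv [ 0.001 -0.     0.002]
```

View pics/bar.png

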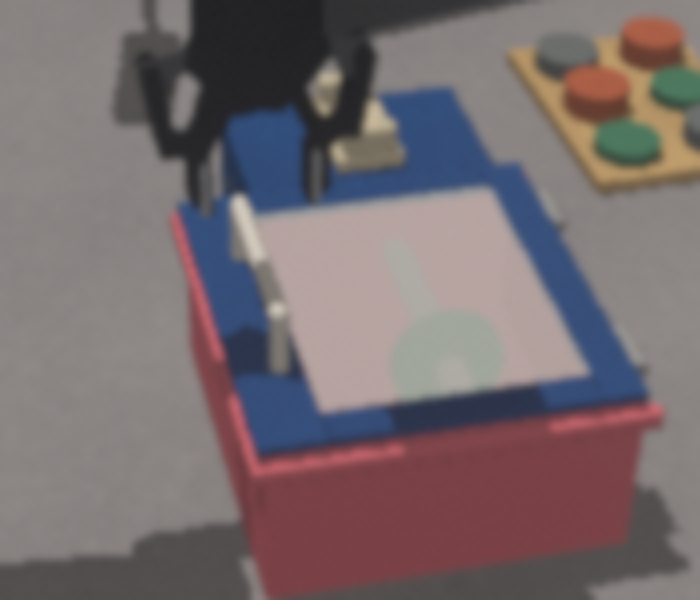

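The fingers straddle the bar, above its middle (crop (258,255)). I go down and pinch.

>>> drive_tool --pt "80 0.01 0 -0.001 0 0 0" --pt "80 0.025 0 -0.001 0 0 0" --pt "80 0.04 0 -0.001 0 0 0" --pt "80 0.05 0 -0.001 0 0 0" --pt "80 0.055 0 -0.001 0 0 0" --pt "80 0.057 0 -0.001 0 0 0" --pt "80 0.057 0 -0.001 0 0 0" --pt "80 0.057 0 -0.001 0 0 0" --pt "80 0.057 0 -0.001 0 0 0" --pt "80 0.057 0 -0.001 0 0 0"

```text
time: 11.45
tool_pos: [478.2, 110.2, 153.2]
tcp_rot: [86.8, 89.9, 6.2]
ft_force: [-0.2, 0.0, 0.6]
finger_gap: 58.9
```

>>> drive_tool --pt "255 0 0 0 0 0 0" --pt "255 0 0 0 0 0 0" --pt "255 0 0 0 0 0 0" --pt "255 0 0 0 0 0 0" --pt "255 0 0 0 0 0 0" --pt "255 0 0 0 0 0 0" --pt "255 0 0 0 0 0 0" --pt "255 0 0 0 0 0 0" --pt "255 0 0 0 0 0 0" --pt "255 0 0 0 0 0 0" --squeeze 50

```text
time: 12.28
tool_pos: [478.3, 110.3, 152.6]
tcp_rot: [90.7, 89.9, 10.1]
ft_force: [4.3, 1.3, -1.5]
finger_gap: 9.8
```

```bash
cat > arc.py <<'E'
from go import *
psi=0.164;u=np.array([np.cos(psi),np.sin(psi),0])
H=np.array([688.8,145.9,120.])
def bar(th):
    return H+u*(-215*np.cos(th)+48*np.sin(th))+np.array([0,0,1])*(215*np.sin(th)+48*np.cos(th))
if __name__=="__main__":
    p,R,s=cur();x,y,z=R.as_matrix().T
    print("pos",p.round(1),"F",s["ft_force"].round(1),"torque",s["wrist_torque"].round(2),"gap",s["finger_gap"].round(1))
    g=p-19*x;print("grasp",g.round(1),"bar0",bar(0).round(1),"jaw axis",y.round(3))
    # tilt about hinge axis: opening rotates about tub +y axis (front rises => +x dir tilts): sign via normal (sin,cos)
    b=np.array([-np.sin(psi),np.cos(psi),0])
    off=g-bar(0)
    for d in range(5,51,5):
        th=np.radians(d);t=np.radians(d*0.5)   # tool tilts half
        Rt=Ro.from_rotvec(b*t)*R
        tgt=bar(th)+off+19*Rt.as_matrix()[:,0]
        print(d,(R.inv().apply(tgt-p)/1000).round(4),(R.inv()*Rt).as_rotvec().round(3),tgt.round(0))
E
python3 arc.py
```

```text
Traceback (most recent call last):
  File "arc.py", line 8, in <module>
    print("pos",p.round(1),"F",s["ft_force"].round(1),"torque",s["wrist_torque"].round(2),"gap",s["finger_gap"].round(1))
                                                                                                ^^^^^^^^^^^^^^^^^^^^^
AttributeError: 'float' object has no attribute 'round'
```

```bash
sed -i 's/s\["finger_gap"\].round(1)/s["finger_gap"]/' arc.py; python3 arc.py
```

```text
pos [478.3 110.3 152.6] F [ 4.3  1.3 -1.5] torque [ 0.18 -0.78  0.01] gap 9.84143357847908
grasp [478.2 110.3 171.6] bar0 [476.7 110.8 168. ] jaw axis [0.987 0.163 0.001]
5 [-0.0186  0.0042 -0.    ] [ 0.    -0.    -0.044] [482. 111. 171.]
10 [-0.0367  0.01   -0.    ] [ 0.    -0.    -0.087] [488. 112. 189.]
15 [-0.0541  0.0173 -0.    ] [ 0.    -0.    -0.131] [495. 113. 207.]
20 [-0.0709  0.0262 -0.    ] [ 0.    -0.    -0.175] [504. 115. 224.]
25 [-0.0868  0.0364 -0.    ] [ 0.    -0.    -0.218] [514. 116. 239.]
30 [-0.1016  0.048  -0.    ] [ 0.    -0.    -0.262] [526. 118. 254.]
35 [-0.1154  0.0609 -0.    ] [ 0.    -0.    -0.305] [538. 120. 268.]
40 [-0.128   0.0748 -0.    ] [ 0.    -0.    -0.349] [552. 122. 281.]
45 [-0.1393  0.0898 -0.    ] [ 0.    -0.    -0.393] [567. 125. 292.]
50 [-0.1492  0.1057 -0.    ] [ 0.    -0.    -0.436] [582. 127. 302.]
```

>>> drive_tool --pt "255 -0.003 0.0005 0 0 0 -0.005" --pt "255 -0.007 0.001 0 0 0 -0.015" --pt "255 -0.013 0.003 0 0 0 -0.03" --pt "255 -0.0186 0.0042 0 0 0 -0.044" --pt "255 -0.025 0.006 0 0 0 -0.06" --pt "255 -0.031 0.008 0 0 0 -0.075" --pt "255 -0.0367 0.01 0 0 0 -0.087" --pt "255 -0.044 0.013 0 0 0 -0.105" --pt "255 -0.049 0.015 0 0 0 -0.12" --pt "255 -0.0541 0.0173 0 0 0 -0.131" --squeeze 60

```text
time: 13.12
tool_pos: [494.9, 113.0, 205.7]
tcp_rot: [-90.0, 82.4, -170.7]
ft_force: [6.5, 1.1, -8.4]
finger_gap: 9.6
```

```bash
cat > arc2.py <<'E'
from arc import *
import sys
# usage: degs...  ; offset of grasp from bar kept as in start
p,R,s=cur();x,y,z=R.as_matrix().T;g=p-19*x
b=np.array([-np.sin(psi),np.cos(psi),0])
v=g-H;a=v@u;c=v[2]
th=np.degrees(np.arctan2(c,-a)-np.arctan2(48+3.6,215-1.5))
print("t",s["time"],"pos",p.round(1),"F",s["ft_force"].round(1),"tq",s["wrist_torque"].round(2),"gap",s["finger_gap"],"angle from grasp",th.round(1),"rad",np.hypot(a,c).round(1),"lat",(v@b).round(1))
tilt=np.degrees(np.arctan2(-x@u,-x[2]));print("tilt",tilt.round(1))
off=np.array([1.5,-.5,3.6])
for d in map(float,sys.argv[1:]):
    t=np.radians(d*.5-tilt);Rt=Ro.from_rotvec(b*t)*R
    tgt=bar(np.radians(d))+off+19*Rt.as_matrix()[:,0]
    print(d,(R.inv().apply(tgt-p)/1000).round(4),(R.inv()*Rt).as_rotvec().round(3))
E
python3 arc2.py 20 25 30 35
python3 - <<'E'
from h import *
d=snapshot("side");cv2.imwrite("pics/l1.png",cv2.resize(d["frame"][60:210,200:375],None,fx=4,fy=4,interpolation=cv2.INTER_CUBIC))
E
```

```text
t 13.1167 pos [494.9 113.  205.7] F [ 6.5  1.1 -8.4] tq [ 0.23 -1.    0.04] gap 9.62823805454068 angle from grasp 14.7 rad 220.5 lat -0.8
tilt 7.6
20.0 [-0.0189  0.0067 -0.    ] [ 0.     0.    -0.042]
25.0 [-0.036   0.0148 -0.    ] [ 0.     0.    -0.086]
30.0 [-0.0522  0.0243 -0.    ] [ 0.    0.   -0.13]
35.0 [-0.0676  0.0352 -0.    ] [ 0.     0.    -0.173]
```

View pics/l1.png

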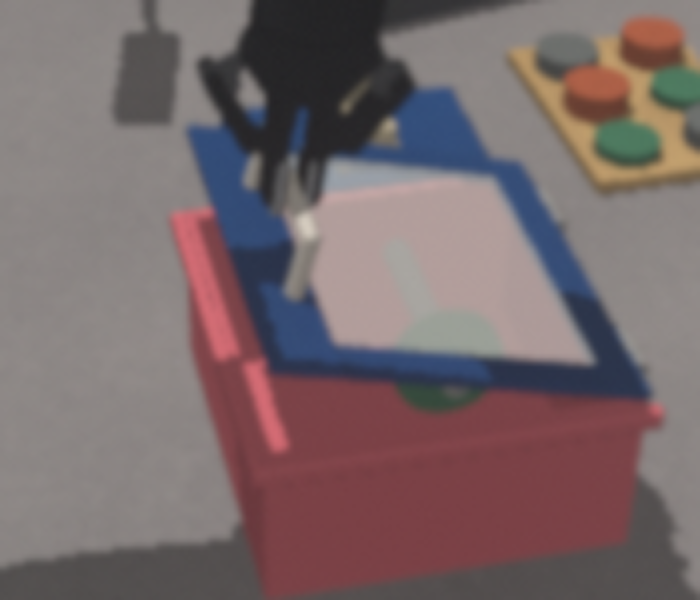

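The hood is lifting with the bar in the fingers (crop (290,195)), and the forces are low. I go on.

>>> drive_tool --pt "255 -0.006 0.002 0 0 0 -0.013" --pt "255 -0.0125 0.0042 0 0 0 -0.028" --pt "255 -0.0189 0.0067 0 0 0 -0.042" --pt "255 -0.0275 0.0105 0 0 0 -0.064" --pt "255 -0.036 0.0148 0 0 0 -0.086" --pt "255 -0.0442 0.0194 0 0 0 -0.108" --pt "255 -0.0522 0.0243 0 0 0 -0.13" --pt "255 -0.058 0.0283 0 0 0 -0.146" --pt "255 -0.063 0.0318 0 0 0 -0.16" --pt "255 -0.0676 0.0352 0 0 0 -0.173"

```text
time: 14.0
tool_pos: [537.5, 120.1, 267.6]
tcp_rot: [-90.0, 72.4, -170.6]
ft_force: [2.1, 0.9, -6.2]
finger_gap: 9.9
```

```bash
python3 arc2.py 40 45 50
```

```text
t 14.0 pos [537.5 120.1 267.6] F [ 2.1  0.9 -6.2] tq [ 0.03 -0.45 -0.03] gap 9.899729209328356 angle from grasp 34.7 rad 222.0 lat -0.8
tilt 17.6
40.0 [-0.0169  0.0098 -0.0001] [ 0.    -0.    -0.041]
45.0 [-0.0322  0.0207 -0.0001] [ 0.    -0.    -0.085]
50.0 [-0.0465  0.0329 -0.0001] [ 0.    -0.    -0.129]
```

>>> drive_tool --pt "255 -0.0085 0.0047 0 0 0 -0.021" --pt "255 -0.0169 0.0098 0 0 0 -0.041" --pt "255 -0.0247 0.0151 0 0 0 -0.063" --pt "255 -0.0322 0.0207 0 0 0 -0.085" --pt "255 -0.038 0.0254 0 0 0 -0.102" --pt "255 -0.043 0.0297 0 0 0 -0.118" --pt "255 -0.046 0.0325 0 0 0 -0.127" --pt "255 -0.0465 0.033 0 0 0 -0.129" --pt "255 -0.0465 0.033 0 0 0 -0.129" --pt "255 -0.0465 0.033 0 0 0 -0.129"

```text
time: 14.83
tool_pos: [582.5, 127.5, 302.6]
tcp_rot: [-90.0, 65.2, -170.6]
ft_force: [0.3, 0.1, -3.9]
finger_gap: 9.7
```

```bash
python3 arc2.py 50
python3 - <<'E'
from arc import *
def corners(th):
    b=np.array([-np.sin(psi),np.cos(psi),0]);e=-u*np.cos(th)+np.array([0,0,np.sin(th)]);n=u*np.sin(th)+np.array([0,0,np.cos(th)])
    return np.array([H+e*l+n*8+b*w for l,w in((0,132),(245,132),(245,-132),(0,-132))])
for n in("side","top"):
    d=snapshot(n);f=cv2.resize(d["frame"],None,fx=3,fy=3,interpolation=cv2.INTER_CUBIC)
    for a,col in((45,(0,0,255)),(50,(0,255,0)),(55,(255,255,0))):cv2.polylines(f,[((proj(d,corners(np.radians(a)))+.5)*3-.5).round().astype(np.int32)],True,col,1)
    x,y=(600,40) if n=="side" else (150,280)
    cv2.imwrite(f"pics/fin_{n}.png",f[y:y+550,x:x+650])
E
```

```text
t 14.8333 pos [582.5 127.5 302.6] F [ 0.3  0.1 -3.9] tq [ 0.13 -0.36  0.02] gap 9.710172600049223 angle from grasp 49.9 rad 223.4 lat -0.8
tilt 24.8
50.0 [ 0.0007  0.0001 -0.    ] [-0.     0.    -0.003]
```

View pics/fin_side.png

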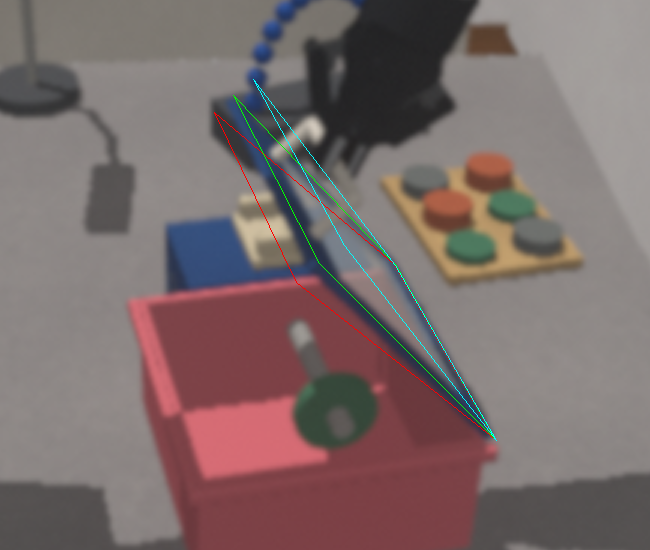

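View pics/fin_top.png

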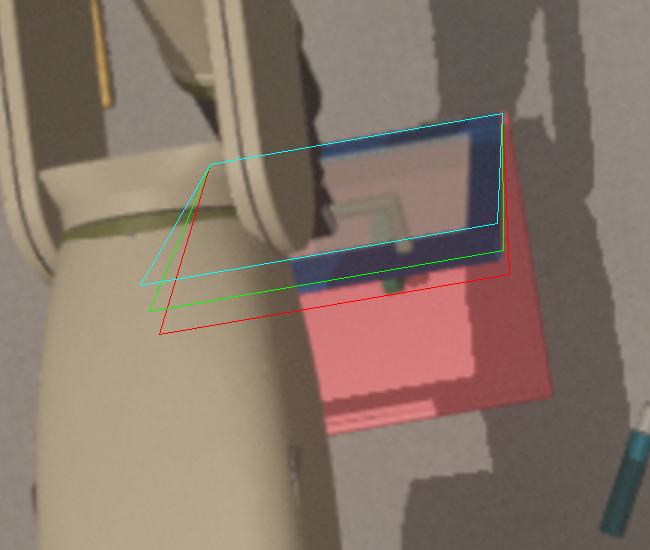

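The hood edges lie on the green 50° outline in both views: side (235,97)-(320,262), top front edge near (500,255). I hold still for one call and recheck.

>>> drive_tool --pt "255 0 0 0 0 0 0" --pt "255 0 0 0 0 0 0" --pt "255 0 0 0 0 0 0" --pt "255 0 0 0 0 0 0" --pt "255 0 0 0 0 0 0" --pt "255 0 0 0 0 0 0" --pt "255 0 0 0 0 0 0" --pt "255 0 0 0 0 0 0" --pt "255 0 0 0 0 0 0" --pt "255 0 0 0 0 0 0"

```text
time: 15.77
tool_pos: [582.8, 127.6, 302.9]
tcp_rot: [-90.0, 65.2, -170.6]
ft_force: [4.8, 1.7, -14.3]
finger_gap: 10.1
```

```bash
python3 arc2.py 50
python3 - <<'E'
from h import *
d=snapshot("side");cv2.imwrite("pics/end.png",d["frame"])
E
```

```text
t 15.7667 pos [582.8 127.6 302.9] F [  4.8   1.7 -14.3] tq [ 0.38 -1.6   0.  ] gap 10.084448238792662 angle from grasp 50.0 rad 223.5 lat -0.8
tilt 24.8
50.0 [ 0.0011 -0.0001 -0.    ] [ 0.     0.    -0.003]
```

View pics/end.png

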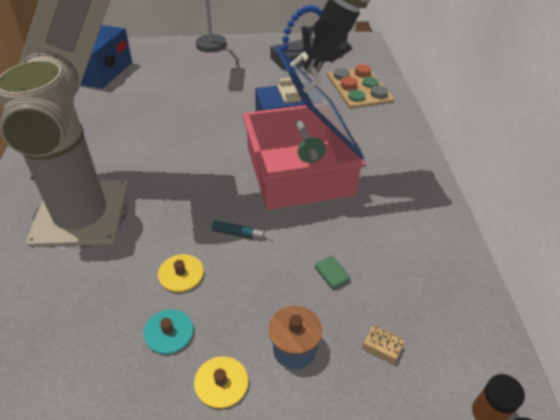

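>>> drive_tool --pt "255 0 0 0 0 0 0" --pt "255 0 0 0 0 0 0" --pt "255 0 0 0 0 0 0" --pt "255 0 0 0 0 0 0" --pt "255 0 0 0 0 0 0" --pt "255 0 0 0 0 0 0" --pt "255 0 0 0 0 0 0" --pt "255 0 0 0 0 0 0" --pt "255 0 0 0 0 0 0" --pt "255 0 0 0 0 0 0"

```text
time: 16.65
tool_pos: [582.8, 127.6, 302.9]
tcp_rot: [-90.0, 65.2, -170.6]
ft_force: [5.1, 2.5, -14.0]
finger_gap: 9.6
```

```bash
python3 arc2.py 50
python3 - <<'E'
from h import *
import time
a=cv2.imread("pics/end.png");d=snapshot("side");print(cv2.absdiff(a,d["frame"])[20:210,230:380].max(), sense()["qd"].round(2))
E
```

```text
t 16.65 pos [582.8 127.6 302.9] F [  5.1   2.5 -14. ] tq [ 0.41 -1.67 -0.  ] gap 9.576826454981546 angle from grasp 50.0 rad 223.5 lat -0.8
tilt 24.8
50.0 [ 0.0011 -0.0001 -0.    ] [ 0.     0.    -0.003]
16 [ 0.08  0.06 -0.03  0.02  0.03 -0.05]
```

The force is constant, the pose is still, and the picture hasn't changed beyond noise. I hand in.

```bash
python3 -c "
from bench import hand_in
print(hand_in())"
```

```text
the job is handed in; nothing more can be done
None
```

I set the brown wooden cover on the blue pot and let go of it while the hood was still shut. Then I pinched the white bar, raised the hood to about 50°, and handed in at about 16.7 s while still holding it.

**Cover:** The picture fit put its top at 78.5 mm with 1.7° tilt, where seated should read 76 mm. The same fit on a yellow disc lying on the table read 3.4 mm too high with 1° of tilt. I therefore take the cover as seated and level, within that error.

**Hood:** The grasp pose gives 50.0°. The outlines drawn over both pictures agree with that, the top view reading perhaps 49°. Over the last two holding calls the pose and picture stayed still.

**Force:** The wrist force rose from about 4 N to a steady 14–15 N during the first holding call. That is well under the limits, but I did not find the cause.

**Other objects:** In the last side picture the green stone, the handpiece and the burr stand appear where they started. I did not measure them again.

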